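# Refit the control card in the slicer's control box

## Robot

A 6-joint arm with a two-finger parallel gripper is mounted at the origin on the work surface. World frame = base frame: x ahead of the robot, y to its left, z up, the work surface at z = 0. Lengths are in m, angles in degrees, forces in N, time in s.
With the tool pointing down it reaches from about 0.325 to 0.775 m from the base axis. Payload 5.5 kg.
Tool frame: the origin (TCP) lies at the centre of the arm's flange, where the gripper is bolted on; the fingertips stand 182 mm ahead of it and the grasp point (between the pads) lies 163 mm ahead of it; z points along the fingers, y is the line along which they close (so a half turn about z gives the same grasp; the last joint's range is limited). The gripper opens to 88 mm and grips with 3 to 60 N. Pads are 20 mm wide; open, the fingers measure 115 mm over their backs; the gripper's body (75 mm by 178 mm) begins 61 mm behind the grasp point.
Start: joints at [61.61, 5.22, 70.514, -0, 104.267, -3.249], TCP at [0.255, 0.543, 0.405] pointing down, gripper open.
Joint ranges: [-164.24, 164.24], [-49.07, 125.15], [9.68, 141.18], [-86.29, 266.29], [3.28, 154.24], [-151.56, 151.56]. Speed limits (degrees/s): [147.25, 147.25, 172.46, 180, 180, 180].

## Interface

Orientations are given as [roll, pitch, yaw] about the fixed x, y, z axes, in that order (R = Rz(yaw) Ry(pitch) Rx(roll)).
In Python, from station import r gives the robot as it stands. The module is installed in compiled form; this text tells all that it offers. Calls block until the motion is done:
- r.reach(position, orientation): joint-space move of the TCP to a pose.
- r.servo_line(position, rotation=None, speed=0.15): straight line of the TCP; rotation=None keeps the orientation; speed is the mean speed in m/s.
- r.move_joints(angles): joint-space move.
- r.let_go() and r.grab(squeeze=None): open the fingers fully, or close them until they stop; squeeze is the grip in N (None keeps the last).
- r.wait(seconds).
- r.inverse_kinematics(position, orientation): joint angles nearest the present ones, or None.
- r.sense(): the state.
- r.snapshot(name): name is "scene" or "top" or "wrist"; returns a dict with "frame" (400x640x3 uint8, red, green, blue), "fx", "fy", "cx", "cy" (pixels), "dist_coeffs" ([k1, k2, p1, p2, k3] as OpenCV has them; the pictures are not rectified), "R" (3x3) and "t" (3): a world point X has camera coordinates R X + t. Camera axes: x right, y down, z forward; pixel columns grow to the right and rows downward; lengths in m; the calibration is good to about 2 mm. A picture is of the moment at which its call begins. There is no depth.
A pose or a line that the arm cannot do raises r.IKError and nothing moves.
- r.hand_in(): hands the job in; it is judged then, once.
The state is a dict: "clock": time; "joints": joint angles; "joint_vel": joint speeds; "joint_torque": joint torques, N m; "tcp_pos": TCP position; "orientation": TCP orientation; "contact_force": force on the tool from outside, world axes, zero at the start; "torque": the same for the moment, N m; "opening": finger opening in m; "gripper_force": force on a finger pad.
Only numpy, scipy, OpenCV 4.12 (cv2) and the standard library are available. Lean on these libraries where they do the work, as an engineer would, in place of code of your own. Each camera call takes 0.05 s, during which the arm holds its last target. There are 200 camera calls.

## Task

Take the circuit card with the blue grip out of its rest and slide it, edge down and upright, into the empty pair of yellow card guides in the middle of the open steel control box, then press it down past the sprung rollers until it is fully home, its grip level with the black grips of the cards on either side. The guides never sit quite in the middle, so feel for the slot and do not ram the card. Leave the card with the red grip standing in its rest.

Things in the scene. Friction and masses are not known exactly. Their poses are not given: they have to be found in the camera images.
- card: Loose green circuit card with a blue grip, 0.1-0.21 kg, upright in a grey rest. Board 100 (its x) by 5 thick (y) by 80 mm high (z); chips stand out 2 mm from the faces, below 69 mm. On top, at the middle, the blue grip: 44 (x) by 14 (y) mm, from 80 to 98 mm above the lower edge. Origin: middle of the lower edge, z up. Either way round will do.
- card_rest: Fixed grey block 130 (x) by 60 (y) by 35 mm high, in which the blue-gripped card stands at the start. Slot along x, 110 long, 7 wide, 25 mm deep: the card's lower edge is 10 mm above the bench; it lifts straight out. Origin: centre of its underside.
- old: The faulty card, same sizes, with a red grip, standing in another such rest; to be left there. Origin: middle of its lower edge.
- box: Fixed open-topped steel control box 140 (x) by 110 (y) mm; end walls (across x) 88 high, side walls 70 mm high. Two fixed cards with black grips, same sizes as the loose one, stand in it along x, 28 mm either side of the middle, grips' tops 110 mm above the bench: no room for fingers between the grips when a card is deep. Origin: centre of the underside.
- guides_top (a point): Middle of the box (box axes), 96 mm up, level with the flat tops of the 2 yellow guide blocks, each 32 mm wide (y), inner faces 86 mm apart in x. Each has a vertical slot 8 mm wide (y), open on top and inward; slot ends 105 mm apart in x. The pair sits firmly, but anywhere up to 6 mm either side of this point in y, differently each time, both alike: find the slots by touch or eye.
- clips (a point): Middle of the box (box axes), 36 mm above the bench: height of the axis of a sprung steel roller (16 mm across, its axle along x) in each slot, which presses on the card's face from the guides' +y side. They stop the card when its lower edge is about 40 mm up; from there it must be pushed down, with up to about 20 N.
- home (a point): Middle of the box (box axes), 12 mm above the bench: height of the hard black bar in the guides on which the card's lower edge lands when fully home. In box y the card ends where the guides are, up to 6 mm from here, plus play.
Things that resemble listed ones, but are neither listed nor needed, are in the scene too. Leave any orange or white look-alike of the card alone.

How it is judged (in metres and radians):
On the way, in this order (a step that is already met when the one before it is completed fails the run):
1. the card with the blue grip has been lifted out of its rest (height (world z) of card above 0.05 m), for 0.1 s.
2. the card stands part-way down in the yellow guides (z of card in the frame of home below 0.074 m and angle between card's own z axis and vertical below 0.12 rad and x of card in the frame of home between -0.005 and 0.005 m and y of card in the frame of home between -0.009 and 0.009 m), for 0.1 s.
At the end, for the whole second after the job is handed in: The card with the blue grip stands upright (within 0.06 rad) and in line with the box (0.06 rad) in the yellow guides, its lower edge within 3 mm of its fully home height, within 5 mm along and 9 mm across of the box's middle, at rest (z of card in the frame of home between -0.004 and 0.003 m and angle between card's own z axis and vertical below 0.06 rad and angle between the x axis of card and the x axis of box, either way round below 0.06 rad and linear speed of card below 0.02 m/s and x of card in the frame of home between -0.005 and 0.005 m and y of card in the frame of home between -0.009 and 0.009 m); the robot touches nothing.
It fails at once if the card with the red grip is disturbed (moved over 15 mm) (distance of old from where it was at the start of the episode above 0.015 m).
It fails at once if the card is rammed: it pushes on the control box with over 60 N (contact force between card and box above 60 N).
It also fails if it takes over 64 s, if anything falls off the work surface, if the arm or the gripper's body presses on something with over 40 N, if the wrist force passes 120 N, or if a joint passes its speed limit or range.

## Working session

There is one attempt and no reset: what is moved stays moved. The work goes in short steps, each a Python script; the robot and the scene stay as the last script left them, time stands still between calls to the robot, and variables do not carry over. Pictures are saved under pics/ and viewed, at most 10 in all, crops included, and the job is handed in when it is done.

```bash
mkdir -p pics; cat > h.py <<'E'
import numpy as np, cv2, pickle
from station import r
def K(s): return np.array([[s['fx'],0,s['cx']],[0,s['fy'],s['cy']],[0,0,1.]])
def ray(s,uv):
    p=cv2.undistortPoints(np.array([[uv]],float),K(s),np.array(s['dist_coeffs'],float))[0,0]
    R=np.array(s['R']);t=np.array(s['t']);return -R.T@t, R.T@np.array([p[0],p[1],1.])
def onz(s,uv,z):
    o,d=ray(s,uv);return o+d*(z-o[2])/d[2]
def proj(s,X):
    R=np.array(s['R']);return cv2.projectPoints(np.array(X,float).reshape(-1,1,3),cv2.Rodrigues(R)[0],np.array(s['t'],float),K(s),np.array(s['dist_coeffs'],float))[0][:,0]
def save(s,n): cv2.imwrite('pics/'+n,s['frame'][:,:,::-1])
def mask(s,lo,hi):
    return cv2.inRange(cv2.cvtColor(s['frame'],cv2.COLOR_RGB2HSV),np.array(lo),np.array(hi))
def blobs(m,amin=30):
    n,l,st,c=cv2.connectedComponentsWithStats(m)
    out=[]
    for i in range(1,n):
        if st[i,4]>=amin:
            cs,_=cv2.findContours((l==i).astype('uint8'),0,2)
            out.append((int(st[i,4]),c[i].round(1).tolist(),st[i,:4].tolist(),cv2.minAreaRect(max(cs,key=len))))
    return out
E
python3 - <<'E'
from h import *
S={n:r.snapshot(n) for n in('scene','top','wrist')}
pickle.dump(S,open('s.pkl','wb'))
a=np.hstack([S['scene']['frame'],S['top']['frame']])
save(S['top'],'top0.png');save(S['scene'],'scene0.png')
for n in S:
    s=S[n];print(n,(-np.array(s['R']).T@np.array(s['t'])).round(3),np.array(s['R'])[2].round(2),s['fx'])
    for c,lo,hi in(('blue',(100,120,50),(130,255,255)),('yel',(22,120,100),(35,255,255)),('red',(0,150,60),(6,255,255))):
        for b in blobs(mask(s,lo,hi),40):print(c,b[:3],np.array(b[3][2]).round(1))
E
```

```text
scene [ 1.086 -0.447  0.587] [-0.61  0.6  -0.52] 405.382451404051
blue (854, [313.2, 7.5], [268, 0, 79, 24]) 90.0
blue (6868, [518.8, 37.1], [376, 0, 264, 110]) 5.2
blue (1922, [58.0, 74.8], [32, 22, 52, 110]) 71.6
blue (366, [21.4, 36.5], [11, 24, 22, 26]) 70.6
blue (9478, [539.4, 137.6], [470, 87, 137, 105]) 20.6
blue (56, [368.8, 140.2], [365, 136, 9, 9]) 45.0
blue (75, [341.3, 155.0], [337, 150, 10, 11]) 45.0
blue (83, [85.9, 156.1], [79, 152, 15, 9]) 73.3
blue (66, [67.7, 161.6], [62, 158, 12, 8]) 71.6
blue (133, [389.3, 167.8], [381, 162, 17, 12]) 18.4
blue (451, [629.5, 197.0], [615, 184, 25, 27]) 17.1
blue (61, [288.4, 397.0], [281, 393, 15, 7]) 90.0
yel (2352, [57.7, 8.7], [0, 0, 138, 25]) 90.0
yel (48, [183.9, 3.1], [173, 1, 23, 5]) 85.6
yel (2393, [560.0, 6.3], [412, 0, 228, 21]) 90.0
yel (59, [258.5, 26.3], [250, 22, 21, 11]) 3.4
yel (95, [235.3, 30.6], [223, 25, 29, 11]) 81.9
yel (70, [399.4, 36.1], [391, 32, 17, 9]) 90.0
yel (50, [555.8, 51.3], [552, 47, 9, 9]) 90.0
yel (72, [541.8, 50.7], [529, 48, 23, 7]) 5.7
yel (1517, [417.0, 106.0], [360, 85, 113, 43]) 15.1
yel (24
[... 931 characters left out ...]
.6], [138, 245, 27, 13]) 77.2
yel (256, [465.9, 163.0], [455, 155, 24, 18]) 63.4
yel (223, [479.3, 210.7], [464, 203, 29, 16]) 74.1
red (4688, [436.3, 29.2], [395, 0, 85, 61]) 87.8
red (240, [129.6, 78.6], [121, 70, 18, 18]) 45.0
red (571, [257.5, 90.7], [234, 83, 47, 16]) 84.3
red (162, [298.2, 200.8], [293, 190, 11, 23]) 12.5
wrist [0.182 0.578 0.384] [ 0.26 -0.13 -0.96] 280.3960107282117
blue (882, [618.7, 293.1], [583, 280, 57, 29]) 5.7
blue (265, [211.1, 358.7], [204, 341, 14, 30]) 18.4
yel (69, [297.7, 276.7], [281, 265, 34, 25]) 55.0
yel (733, [161.7, 315.1], [150, 288, 30, 55]) 9.2
yel (752, [477.5, 315.2], [460, 288, 30, 55]) 80.8
yel (3806, [450.3, 366.5], [298, 353, 282, 24]) 88.3
```

View pics/top0.png

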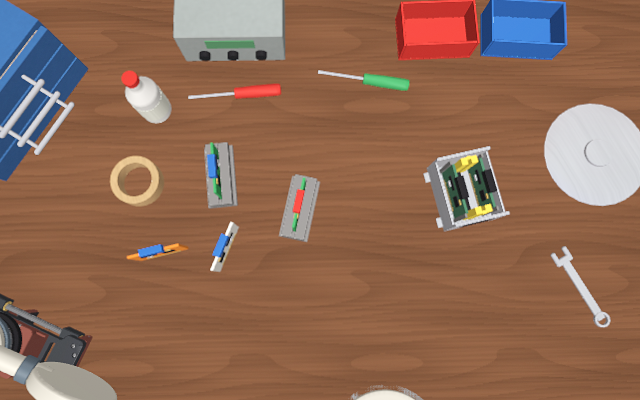

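View pics/scene0.png

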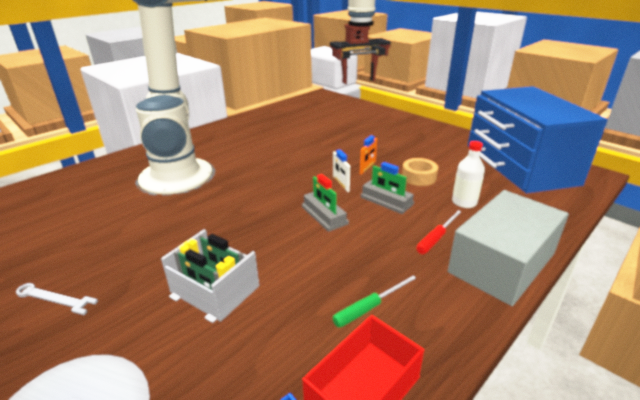

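Top view: three blue grips. (212,165) is on a green card in a grey rest, (150,250) is on an orange card and (220,245) is on a white card. The first fits the description. The red-gripped card is at (298,201), and the box is at (467,190) with its yellow guides at (466,163) and (479,211).

```bash
python3 - <<'E'
from h import *
S=pickle.load(open('s.pkl','rb'));s=S['top'];q=S['scene']
def tri(a,b):
    o1,d1=ray(s,a);o2,d2=ray(q,b)
    A=np.stack([d1,-d2],1);x=np.linalg.lstsq(A,o2-o1,rcond=None)[0]
    p=o1+x[0]*d1;w=o2+x[1]*d2;return ((p+w)/2).round(4),np.linalg.norm(p-w).round(4)
print('blue tri',tri((212.1,165.6),(389.3,167.8)))
print('yel tri',tri((465.9,163),(189.3,246.6)),tri((479.3,210.7),(224.7,264.9)))
for n,m,z in(('blue',(212.1,165.6),.1),('red',(298.2,200.8),.1),('y1',(465.9,163),.096),('y2',(479.3,210.7),.096)):print(n,onz(s,m,z).round(4))
# blue rect axis
for b in blobs(mask(s,(100,120,50),(130,255,255)),150):
    if abs(b[1][0]-212)<3:
        P=cv2.boxPoints(b[3]);print(P.round(1).tolist(),[onz(s,p,.105)[:2].round(4).tolist() for p in P])
f=s['frame'];c1=f[130:230,180:330];c2=f[135:245,415:520]
c=np.zeros((600,780,3),'uint8');c[:300,:450]=cv2.resize(c1,None,fx=3,fy=3,interpolation=2)
c2=cv2.resize(c2,None,fx=3,fy=3,interpolation=2);c[:330,460:775]=c2
c3=cv2.resize(q['frame'][140:240,290:430],None,fx=2.5,fy=2.5,interpolation=2);c[320:570,:350]=c3
cv2.imwrite('pics/crop.png',c[:,:,::-1])
E
```

```text
blue tri (array([0.5496, 0.3282, 0.1021]), np.float64(0.0012))
yel tri (array([ 0.5259, -0.1857,  0.1276]), np.float64(0.0653)) (array([ 0.4792, -0.1733,  0.0478]), np.float64(0.0687))
blue [0.5496 0.3282 0.1   ]
red [0.4778 0.1627 0.1   ]
y1 [ 0.5479 -0.1662  0.096 ]
y2 [ 0.4532 -0.1859  0.096 ]
[[206.89999389648438, 154.1999969482422], [215.89999389648438, 153.6999969482422], [217.10000610351562, 177.0], [208.10000610351562, 177.5]] [[0.5712, 0.3375], [0.5719, 0.3202], [0.5258, 0.3173], [0.5252, 0.3344]]
```

View pics/crop.png

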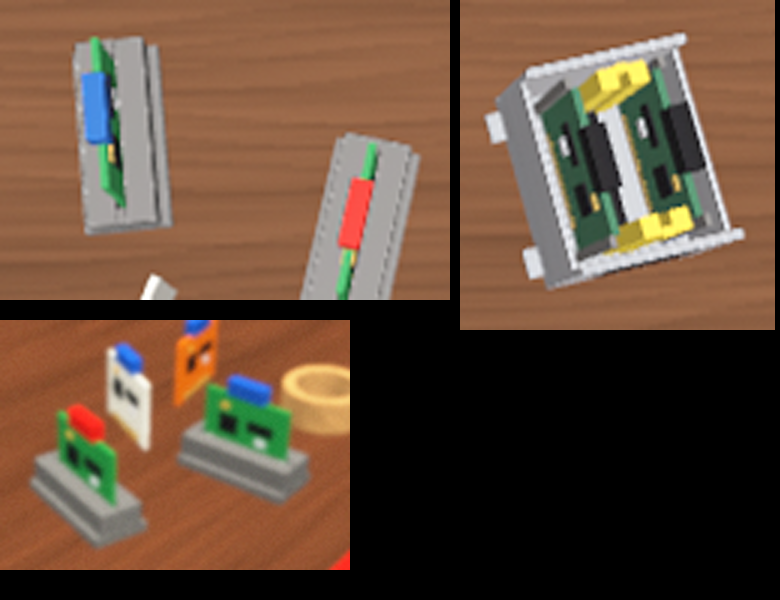

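The crop confirms it: (212,165) is a blue grip on a green card standing in a grey rest, and the other two blue grips are on the white and orange look-alikes. Next I'll take wrist views of the box and then the card.

```bash
python3 - <<'E'
from h import *
print(r.sense()['orientation'])
for p,y in(((.5,-.176,.40),11.8),((.5496,.3282,.36),3.8)):
    for k in(-180,0,180):print(p,y+k,r.inverse_kinematics(list(p),[180,0,y+k]))
r.reach([.5,-.176,.40],[180,0,11.8])
a=r.snapshot('wrist')
r.reach([.5496,.3282,.36],[180,0,3.8])
b=r.snapshot('wrist')
pickle.dump((a,b),open('w.pkl','wb'))
c=np.vstack([a['frame'],b['frame']])
cv2.imwrite('pics/w1.png',cv2.resize(c,(480,600),interpolation=3)[:,:,::-1])
print((-np.array(a['R']).T@a['t']).round(3),np.array(a['R']).round(2),r.sense()['clock'],r.sense()['contact_force'])
E
```

```text
[-1.79914344e+02 -5.48480261e-03  1.54858240e+02]
(0.5, -0.176, 0.4) -168.2 [ -23.06967439   -5.62128281   81.79921722    0.          103.82206559
 -124.86967439]
(0.5, -0.176, 0.4) 11.8 [-2.30696744e+01 -5.62128281e+00  8.17992172e+01 -2.54444375e-14
  1.03822066e+02  5.51303256e+01]
(0.5, -0.176, 0.4) 191.8 [ -23.06967439   -5.62128281   81.79921722    0.          103.82206559
 -124.86967439]
(0.5496, 0.3282, 0.36) -176.2 [ 27.7994065   11.20580162  68.48157707   0.         100.31262131
 -66.0005935 ]
(0.5496, 0.3282, 0.36) 3.8 [ 2.77994065e+01  1.12058016e+01  6.84815771e+01 -2.54444375e-14
  1.00312621e+02  1.13999407e+02]
(0.5496, 0.3282, 0.36) 183.8 [ 27.7994065   11.20580162  68.48157707   0.         100.31262131
 -66.0005935 ]
[ 0.579 -0.158  0.381] [[ 0.21 -0.98  0.  ]
 [-0.94 -0.2   0.29]
 [-0.29 -0.06 -0.96]] 4.775 [-0.19708797  0.08896299 -0.38787363]
```

View pics/w1.png

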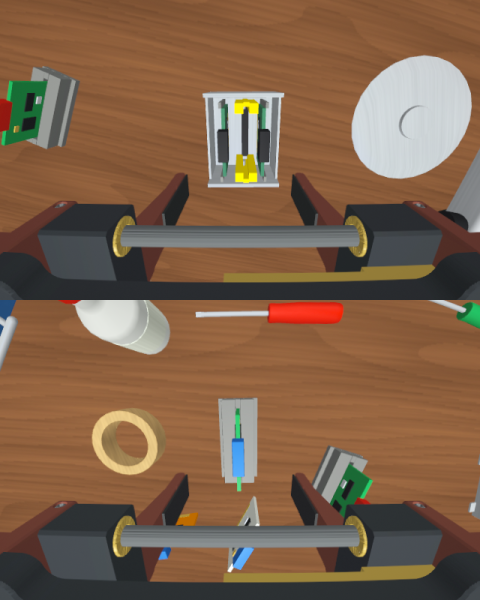

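The wrist view shows the box at about (326,185) in the full-size frame with its yellow guides at its two ends, and the card at about (317,205). Both line up with the tool. I'll enlarge both and measure them.

```bash
python3 - <<'E'
from h import *
a,b=pickle.load(open('w.pkl','rb'))
c=np.hstack([cv2.resize(a['frame'][115:255,265:385],None,fx=4,fy=4,interpolation=2),cv2.resize(b['frame'][120:260,280:355],None,fx=4,fy=4,interpolation=2)])
cv2.imwrite('pics/w2.png',c[:,:,::-1])
m=mask(a,(22,120,90),(35,255,255))
for y in range(128,246,2):
    x=np.where(m[y,290:360])[0]+290
    if len(x):
        runs=np.split(x,np.where(np.diff(x)>1)[0]+1);print(y,[(int(k[0]),int(k[-1])) for k in runs],end=' ')
print()
m=mask(b,(100,120,50),(130,255,255))
for B in blobs(m,100):
    if 290<B[1][0]<345 and B[1][1]<260:
        print(B); 
        for z in(.099,.108):
            print([onz(b,p,z)[:2].round(4).tolist() for p in cv2.boxPoints(B[3])])
for y in range(180,245,4):
    x=np.where(m[y,290:345])[0]+290
    if len(x):print(y,x[0],x[-1],end=';')
E
```

```text
132 [(323, 329)] 134 [(314, 340)] 136 [(313, 342)] 138 [(313, 344)] 140 [(313, 344)] 142 [(313, 324), (327, 344)] 144 [(313, 323), (330, 344)] 146 [(313, 324), (330, 344)] 148 [(313, 324), (332, 344)] 150 [(313, 324), (332, 344)] 152 [(323, 323), (343, 343)] 154 [(343, 343)] 156 [(343, 343)] 158 [(343, 343)] 206 [(315, 322), (330, 337)] 208 [(315, 323), (329, 337)] 210 [(315, 323), (330, 338)] 212 [(315, 323), (327, 338)] 214 [(315, 323), (327, 338)] 216 [(315, 323), (327, 339)] 218 [(315, 323), (327, 339)] 220 [(314, 323), (326, 340)] 222 [(314, 340)] 224 [(314, 341)] 226 [(314, 341)] 228 [(314, 342)] 230 [(314, 342)] 232 [(314, 342)] 234 [(314, 342)] 236 [(314, 342)] 238 [(314, 342)] 240 [(314, 342)] 242 [(314, 342)] 
(787, [317.1, 209.6], [309, 184, 17, 52], ((317.0204772949219, 209.65560913085938), (51.10005569458008, 15.492437362670898), 88.21009063720703))
[[0.5701, 0.3388], [0.5714, 0.3251], [0.5223, 0.3202], [0.5209, 0.3346]]
[[0.5723, 0.3386], [0.5736, 0.3254], [0.5263, 0.3206], [0.525, 0.3346]]
184 320 321;188 309 324;192 309 324;196 309 324;200 309 324;204 310 324;208 310 324;212 310 324;216 310 324;220 310 325;224 310 325;228 310 325;232 310 325;
```

View pics/w2.png

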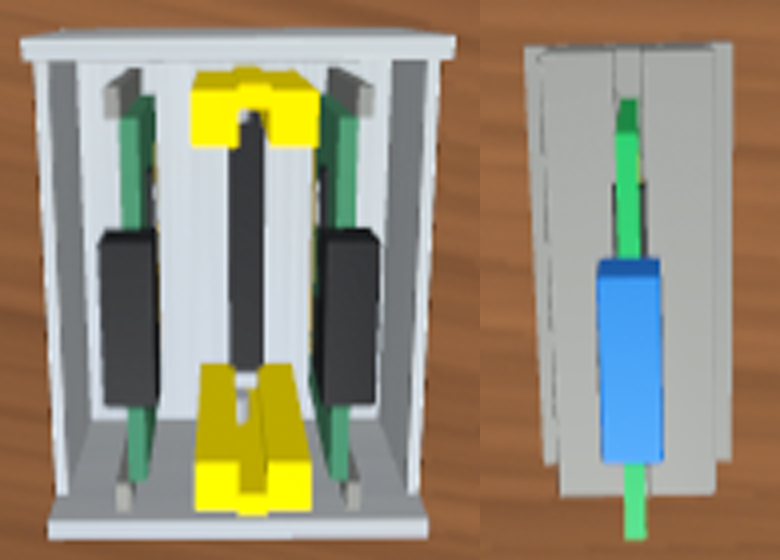

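The crops show the following, in full-frame pixels:
- **Box guides:** The upper guide's top face ends inward at row ~151.7 with its slot at columns 325–331. The lower guide's top starts at row ~230 with its slot at columns 325–331.
- **Grip:** The top face of the grip covers columns 310–325.5 and rows 188.7–235.5.

```bash
python3 - <<'E'
from h import *
a,b=pickle.load(open('w.pkl','rb'))
P=[onz(a,p,.096)[:2] for p in((328.4,151.7),(328.3,230))]
print('guides',P,np.linalg.norm(P[0]-P[1]),(P[0]+P[1])/2,np.degrees(np.arctan2(*(P[0]-P[1])[::-1])))
for row in (148,236): # guide widths
    e=(313,345) if row<200 else (314,343)
    q=[onz(a,(x,row),.096)[:2] for x in e];print('width',np.linalg.norm(q[0]-q[1]),(q[0]+q[1])/2)
m=mask(b,(100,120,50),(130,255,255))
C=[onz(b,p,.108)[:2] for p in((317.3,188.7),(318.3,235.5))]
print('grip',C,np.linalg.norm(C[0]-C[1]),(C[0]+C[1])/2,np.degrees(np.arctan2(*(C[0]-C[1])[::-1])))
# board top edge at z=.09, ends
D=[onz(b,p,.09)[:2] for p in(((628-480)/4+280,120+133/4),((635-480)/4+280,120+538/4))]
D=[onz(b,((628-480)/4+280,120+133/4),.09)[:2],onz(b,((635-480)/4+280,120+538/4),.09)[:2]]
print('board',D,np.linalg.norm(D[0]-D[1]),(D[0]+D[1])/2,np.degrees(np.arctan2(*(D[0]-D[1])[::-1])))
# rest top z=.035 slot axis, box end rims z=.088
px=lambda x,y:((x)/4+265,115+y/4)
for n,l,r_,z in(('rim+x',px(20,38),px(456,38),.088),('rim-x',px(50,522),px(428,522),.088)):
    q=[onz(a,l,z)[:2],onz(a,r_,z)[:2]];print(n,np.linalg.norm(q[0]-q[1]),(q[0]+q[1])/2,np.degrees(np.arctan2(*(q[0]-q[1])[::-1]))-90)
E
```

```text
guides [array([ 0.54517047, -0.17441619]), array([ 0.46169615, -0.19273513])] 0.0854607836916889 [ 0.50343331 -0.18357566] 12.377686391828798
width 0.03220403592281756 [ 0.54892119 -0.17421103]
width 0.03208234416461377 [ 0.45472672 -0.19450526]
grip [array([0.56894604, 0.33083396]), array([0.52538025, 0.32716148])] 0.04372030622512973 [0.54716315 0.32899772] 4.818486014539925
board [array([0.59681002, 0.33299845]), array([0.49675738, 0.32492831])] 0.10037756902697852 [0.5467837  0.32896338] 4.611432270514025
rim+x 0.11035888693659908 [ 0.57027211 -0.16511933] 11.944439265136978
rim-x 0.10879035706528073 [ 0.43868445 -0.19390802] 11.90600959460869
```

Sizes check out: guides 85.5 mm apart, grip 43.7 mm, board 100.4 mm. Now grasp and lift.

```bash
python3 - <<'E'
from h import *
r.servo_line([.547,.329,.30],[180,0,4.7],speed=.15)
r.servo_line([.547,.329,.2645],speed=.08)
s=r.sense();print(s['contact_force'])
r.grab(35)
s=r.sense();print(s['opening'],s['gripper_force'],s['contact_force'],s['clock'])
r.servo_line([.547,.329,.40],speed=.1)
r.wait(.2);s=r.sense();print(s['opening'],s['gripper_force'],s['contact_force'],s['tcp_pos'],s['clock'])
r.reach([.5039,-.1835,.40],[180,0,12.25])
r.wait(.2);s=r.sense();print(s['opening'],s['contact_force'],s['torque'],s['tcp_pos'],s['orientation'],s['clock'])
w=r.snapshot('wrist');pickle.dump(w,open('w3.pkl','wb'))
cv2.imwrite('pics/w3.png',cv2.resize(w['frame'][100:300,220:420],(600,600),interpolation=2)[:,:,::-1])
E
```

```text
[-0.6308053   0.64994444  0.38692622]
0.013461020025360846 34.99863088130951 [-0.18832798  0.13102294 -0.95552828] 7.0417
0.013546317239604012 34.998425245285034 [ 0.3100494  -0.23601841 -1.28275234] [0.54700294 0.32900828 0.39942676] 8.75
0.013852331292375463 [-0.843289   -0.58490229 -2.3012038 ] [ 0.01233536  0.13818959 -0.01701216] [ 0.50422838 -0.18287324  0.39995073] [-1.79992758e+02  1.05247810e-03  1.23210210e+01] 10.8167
```

View pics/w3.png

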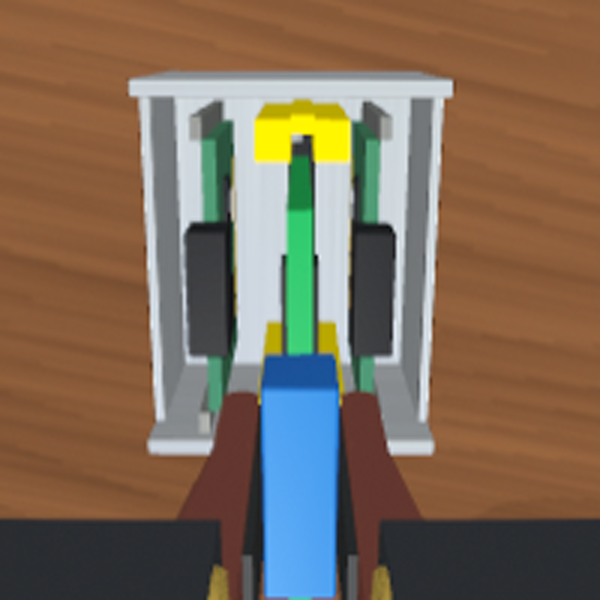

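The card is held in line with the box. Its board shows at crop column ~301 and the slot at ~302.5, so the offset is about 0.5 mm. I'll lower it with force monitoring.

```bash
python3 - <<'E'
from h import *
X,Y=.5039,-.1838
r.servo_line([X,Y,.356],[180,0,12.25],speed=.1);r.wait(.3)
f0=np.array(r.sense()['contact_force']);print('f0',f0)
z=.356
while z>.2975:
    z-=.003;r.servo_line([X,Y,z],speed=.04);s=r.sense();f=np.array(s['contact_force'])-f0
    if abs(f).max()>2:print(round(z-.2545,4),f.round(1),np.round(s['tcp_pos'],4))
    if np.linalg.norm(f)>9:break
r.wait(.2);s=r.sense();print(z-.2545,(np.array(s['contact_force'])-f0).round(2),np.round(s['tcp_pos'],4),s['torque'],s['clock'])
pickle.dump(f0,open('f0.pkl','wb'))
E
```

```text
f0 [ 0.3634982  -0.16176288 -1.18061083]
0.041499999999999926 [0.7  0.04 0.35] [ 0.5039 -0.1838  0.2961] [-0.16466555  0.08230854 -0.00760599] 16.9583
```

It entered with no measurable resistance. I'll check by eye before letting go.

```bash
python3 - <<'E'
from h import *
w=r.snapshot('wrist');t=r.snapshot('top')
c=np.hstack([cv2.resize(w['frame'][100:300,240:400],(480,600),interpolation=2),cv2.resize(t['frame'][130:250,425:485],(300,600),interpolation=2)])
cv2.imwrite('pics/w4.png',c[:,:,::-1])
E
```

```text
(no output)
```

View pics/w4.png

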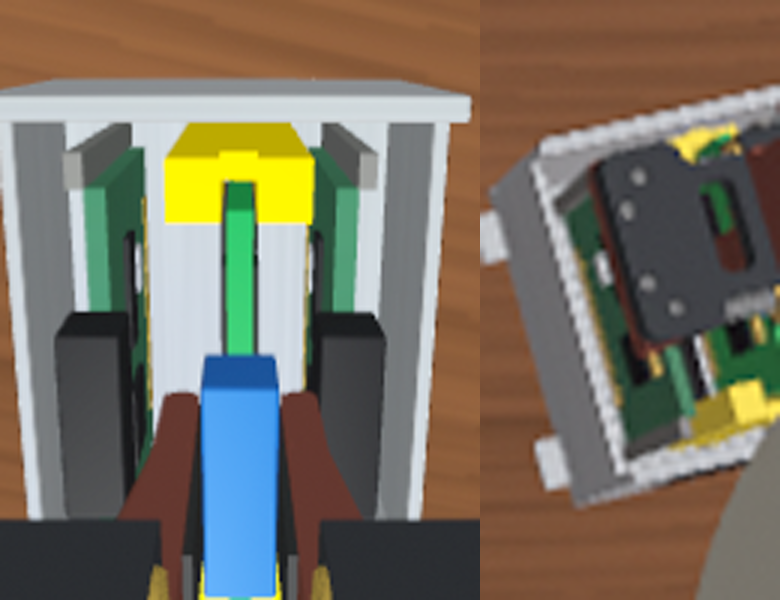

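The picture shows the board edge at crop (240,190) inside the yellow slot, upright, with the finger tips still above the black grips. Next: release, rise, close the fingers and press down on the grip's top.

```bash
python3 - <<'E'
from h import *
X,Y=.5039,-.1838
r.let_go();r.servo_line([X,Y,.345],speed=.1);r.grab(10);r.wait(.3)
f0=np.array(r.sense()['contact_force']);print('f0',f0.round(2),r.sense()['opening'])
r.servo_line([X,Y,.325],speed=.08)
z=.325
while z>.2908:
    z-=.001;r.servo_line([X,Y,z],speed=.02);s=r.sense();f=np.array(s['contact_force'])-f0
    if abs(f).max()>2:print(round(z-.182,4),f.round(1),round(s['tcp_pos'][2],4))
    if f[2]>(30 if z<.2955 else 38) or np.linalg.norm(f[:2])>15:break
r.wait(.3);s=r.sense();print(z-.182,(np.array(s['contact_force'])-f0).round(2),np.round(s['tcp_pos'],4),s['clock'])
E
```

```text
f0 [-0.06 -0.04  0.02] 0.0006348717761273158
0.137 [0.4 0.4 5.4] 0.3197
0.136 [0.2 0.  6.2] 0.3192
0.135 [-0.  -0.   6.7] 0.3185
0.134 [0.6 0.2 7.3] 0.3176
0.133 [-0.2  0.9  6.8] 0.3165
0.132 [ 0.3 -0.2  7. ] 0.3155
0.131 [-0.3 -1.4  7.1] 0.3145
0.13 [ 0.  -1.2  6.9] 0.3135
0.129 [-0.  -1.4  6.6] 0.3125
0.128 [0.7 0.2 7.4] 0.3116
0.127 [ 0.4 -0.8  7.8] 0.3107
0.126 [ 0.2 -1.4  7.4] 0.3097
0.125 [ 0.6 -1.3  7.2] 0.3088
0.124 [-0.8 -0.5  8.8] 0.3078
0.123 [ 0.3 -1.   7.3] 0.3068
0.122 [ 0.5 -1.7  7.2] 0.3059
0.121 [-0.7 -2.2  8.1] 0.3049
0.12 [ 0.6 -2.3  8.1] 0.304
0.119 [-0.2 -2.3  8.5] 0.303
0.118 [ 0.7 -3.   8.3] 0.302
0.117 [ 1.4 -1.2  7.3] 0.301
0.116 [ 0.4 -3.3  7.1] 0.3
0.115 [ 0.2 -2.8  7.3] 0.2991
0.114 [ 1.1 -2.3  9.6] 0.2981
0.113 [ 0.5 -2.   8.6] 0.2971
0.112 [ 0.3 -3.2  7.5] 0.2961
0.111 [ 0.9 -2.9  7.9] 0.2951
0.11 [ 0.6 -3.6  8.6] 0.2941
0.109 [ 0.3 -3.6  8.1] 0.2931
0.108 [ 1.6 -2.6  9.8] 0.2925
0.10799999999999998 [ 0.4  -2.6   8.94] [ 0.5044 -0.1845  0.2925] 30.0
```

```bash
python3 - <<'E'
from h import *
X,Y=.5039,-.1838
z=.290
while z>.282:
    z-=.001;r.servo_line([X,Y,z],speed=.02);s=r.sense();f=np.array(s['contact_force'])
    print(round(z,4),f.round(1),round(s['tcp_pos'][2],4))
    if f[2]>22:break
r.servo_line([X,Y,.36],speed=.1)
r.wait(.3)
w=r.snapshot('wrist');t=r.snapshot('top');print(r.sense()['clock'],r.sense()['contact_force'])
pickle.dump((w,t),open('w5.pkl','wb'))
c=np.hstack([cv2.resize(w['frame'][100:300,240:400],(480,600),interpolation=2),cv2.resize(r.snapshot('scene')['frame'][210:330,150:270],(300,300),interpolation=2).repeat(2,0)])
cv2.imwrite('pics/w5.png',c[:,:,::-1])
E
```

```text
0.289 [ 1.  -2.8 11.9] 0.2923
0.288 [-0.9 -2.5 15.1] 0.2923
0.287 [-1.1 -2.  18.8] 0.2922
0.286 [-3.2 -3.2 21.7] 0.2921
0.285 [-3.1 -3.5 24.5] 0.2921
32.55 [ 0.43072438 -0.64492963 -0.13823768]
```

View pics/w5.png

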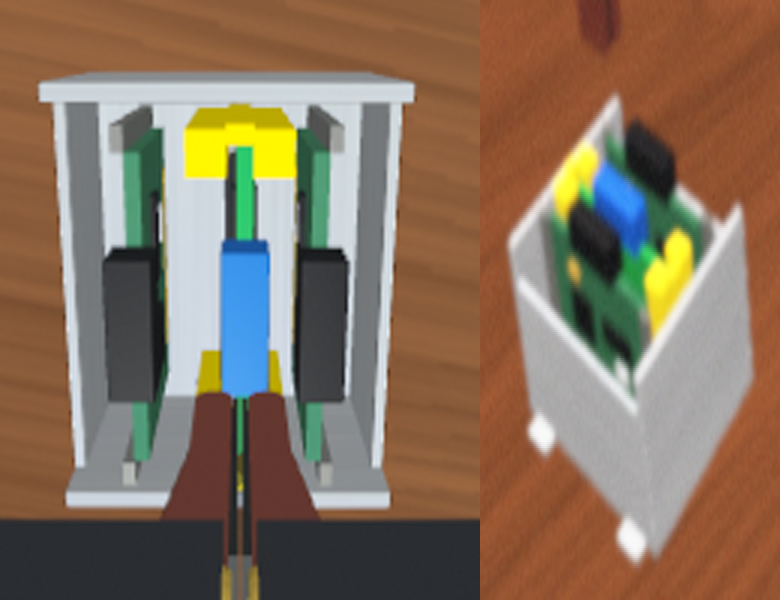

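The blue grip at (245,320) is level and in line with the black grips at (132,325) and (323,325). The press hit a hard stop with the tip at 0.110 m, which is fully home, and the robot is clear.

```bash
python3 -c "
from station import r
print(r.hand_in())"
```

```text
the job is handed in; nothing more can be done
None
```

The blue-gripped card is in the yellow guides and pressed fully home, its grip level with the black grips; the red-gripped card was not touched, and the job was handed in at about 33 s of robot time (no verdict was returned).

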